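# Shift the bench bead roller into third

### The job

Put the bench bead roller's gear lever into third: the slot with three red dots, on the right and away from the robot. The lever stands somewhere in the left-hand leg of the H-shaped gate, so push its red knob to the middle, across to the right, then forward until it is fully home, with the fingertips or the outside of the fingers. Do not pinch the knob or force the lever, leave the bin, bottle, screwdriver and pliers where they are, and finish clear of everything.

Things in the scene. Friction and masses are not known exactly. Their poses are not given: they have to be found in the camera images.
- bead_roller: the fixed bench bead roller: grey gearbox 200 x 180 mm, 88 mm high, blue motor on its far side, steel forming rolls on its left (top at 111 mm, the highest part save the lever). Origin on the bench under the lever's pivot; z up, x is 'forward' (towards slots one and three, roughly away from the robot), y is 'left'
- gate_center (a point): middle of the aluminium gate plate's top face (102 x 113 mm), 100 mm above the roller's origin. The H has two legs along the roller's x, at y = +22 and -22 mm, 17 mm wide, joined only by a 17 mm channel along y at x = 0; inner corners rounded by 5 mm. Red dots beside the slots: one forward left, two rear left, three forward right, four rear right
- third_slot (a point): the third slot, on the gate's top face, where the stem's axis crosses it when the lever is fully home: 27 mm forward and 24 mm right of gate_center
- knob: the red knob, 42 mm square over its four black side pads, 36 mm high, on a 12 mm round steel stem; origin at its centre, z up along the stem, x forward, y left when upright. The lever pivots both ways about a point 24 mm above the roller's origin, 160 mm below the knob's centre. About 3 N sideways on the knob moves it; it stays where left. More than 60 N counts as forcing
- gate_across (a joint): sideways lean of the lever, rad: -0.305 in the left leg, +0.305 in the right leg (stops), 0 midway. It passes freely between the legs when gate_forward is within 0.035 of 0; up to about 0.1 off, a sideways push rides the rounded corners into the channel; further off the gate blocks it
- gate_forward (a joint): forward lean of the lever, rad: 0 in the cross channel, +0.33 fully home in a forward slot, -0.33 fully home in a rear slot (stops)
- pad_far: black rubber pad, 30 x 34 mm, 5 mm thick, on the knob's forward (+x) side; origin at its centre. Pushing on one pad is right; pressing opposite pads at once is pinching
- pad_near: the same pad on the knob's rear (-x) side
- pad_left: the same pad on the knob's left (+y) side
- pad_right: the same pad on the knob's right (-y) side
- rivet_bin: bystander: clear open bin of rivets, 150 x 100 x 55 mm, on the bench right of the roller; origin under its centre
- oil_bottle: bystander: yellow bottle, 48 mm across, 120 mm high, right of the motor; origin under its centre
- screwdriver: bystander: screwdriver lying on the bench in front of the roller, its blade along its x
- locking_pliers: bystander: steel locking pliers, about 220 mm long along x and 16 mm high, on the bench left of the roller

How it is judged:
By the outcome, as a careful person would: the job done as asked, in the order asked, and still so for the second after the job is handed in, with the robot touching nothing.
It also fails if it takes over 61 s, if anything falls off the work surface, if the arm or the gripper's body presses on something with over 40 N, if the wrist force passes 120 N, or if a joint passes its speed limit or range.

### The arm

A 6-joint arm with a two-finger parallel gripper is mounted at the origin on the work surface. World frame = base frame: x ahead of the robot, y to its left, z up, the work surface at z = 0. Lengths are in mm, angles in degrees, forces in N, time in s.
With the tool pointing down it reaches from about 300 to 850 mm from the base axis. Payload 4.2 kg.
Tool frame: the origin (TCP) lies at the very end of the fingers, on their centre line; the grasp point (between the pads) lies 19 mm behind it; z points along the fingers, y is the line along which they close (so a half turn about z gives the same grasp; the last joint's range is limited). The gripper opens to 91 mm and grips with 3 to 60 N. Pads are 32 mm wide; open, the fingers measure 118 mm over their backs; the gripper's body (76 mm by 178 mm) begins 60 mm behind the grasp point.
Start: joints at [-77.808, 18.312, 89.639, -0, 72.044, -1.146], TCP at [132.656, -559.505, 213.976] pointing down, gripper open.
Joint ranges: [-177.97, 177.97], [-48.28, 115.42], [12.27, 149.76], [-77.06, 257.06], [2.81, 150.46], [-146.56, 146.56]. Speed limits (degrees/s): [147.25, 147.25, 180, 180, 180, 180].

### API

Orientations are given as [roll, pitch, yaw] about the fixed x, y, z axes, in that order (R = Rz(yaw) Ry(pitch) Rx(roll)).
In Python, from workcell import * gives the robot as it stands.
- The arm moves only by the tool move_arm, never from a script. Its argument "motion" is a list of rows, each a list of 3 entries, a list of its own where there are three numbers: the finger opening in mm, from 0 to 91.2, then the shift along the world's x, y, z in units of 25 mm (1.0 is 25 mm), then the turn, a rotation vector about the world's x, y, z in units of 4 degrees (1.0 is 4 degrees). In form: [[grip, [x, y, z], [ax, ay, az]], ...]. A call has 1 to 20 rows; each row shifts and turns the commanded pose from where the row before left it; what a row does not reach is not made up. A row lasts 1/12 s, in which the tool goes at most 41.7 mm and 7.16 degrees, less where a joint would pass 70% of its speed; a pose out of reach is approached as far as the arm can. A call with a number of a shift or a turn outside -1 to 1 is refused whole. A call with a gripper value outside its range is refused whole. The fingers move at their own pace and stop on an object; "grip_force" is the grip in N (left out, the last holds). Time passes only in rows, so rows that do not move let the fingers close. It gives the time, the measured TCP pose, the force, the opening and the grip force at its end, in the units of the state.
- state(): the state, without advancing time (a new reading comes with each control period).
- grab_frame(name): name is "scene" or "side" or "wrist"; returns the picture (480x640x3 uint8, blue, green, red); there is no depth.
- camera_info(name): a dict with "fx", "fy", "cx", "cy" (pixels), "k1" (the pictures are not rectified: a ray, as slopes to the right and down, at radius r is drawn at 1 + k1 r^2 times it, then the intrinsics apply), "rvec" (rotation vector, rad) and "tvec" (3), from world to camera coordinates, as OpenCV has them. Camera axes: x right, y down, z forward; pixel columns grow to the right and rows downward; lengths in mm; the calibration is good to about 2 mm. A picture is of the moment at which its call begins: read the wrist's pose just before it. camera_info takes no time and is no camera call; for the wrist camera it gives the pose at the moment of the call.
- job_done(): hands the job in; it is judged then, once.
The state is a dict: "time_s": time; "qpos": joint angles; "qvel": joint speeds; "effort": joint torques, N m; "ee_pos": TCP position; "ee_rot": TCP orientation; "force": force on the tool from outside, world axes, zero at the start; "torque": the same for the moment, N m; "gripper_width": finger opening in mm; "gripper_force": force on a finger pad.
Only numpy, scipy, OpenCV 4.12 (cv2) and the standard library are available. Lean on these libraries where they do the work, as an engineer would, in place of code of your own. Each camera call takes 0.05 s, during which the arm holds its last target. There are 200 camera calls.

## Working session

There is one attempt and no reset: what is moved stays moved. The work goes in short steps, Python scripts to look and compute and a tool call to move; the robot and the scene stay as the last step left them, time stands still between calls to the robot, and variables do not carry over. Pictures are saved under pics/ and viewed, at most 10 in all, crops included, and the job is handed in when it is done.

Besides the shell and the picture viewer there is one more tool, called after "Call:" as name(argument=value, ...) on one line, values as JSON. move_arm: Moves the arm, as the interface text tells. Shifts and turns lie within -1 to 1; 1 stands for 25 mm of shift or 4 degrees of turn. Its arguments: {"type":"object","properties":{"motion":{"type":"array","items":{"type":"array"}},"grip_force":{"type":"number"}},"required":["motion"]}

```bash
mkdir -p pics; ls; python3 - <<'E'
from workcell import *
import cv2
s=state();print(s['time_s'],s['ee_pos'],s['ee_rot'],s['gripper_width'],s['force'])
for n in ("scene","side"):
    cv2.imwrite(f"pics/{n}0.png",grab_frame(n));print(camera_info(n))
E
```

```text
pics
0.0 [ 132.54666769 -558.99193633  213.1184688 ] [-1.79899388e+02 -1.81431117e-03  1.33365607e+01] 91.44721256228276 [-0.71016205 -0.16424125  0.3027975 ]
{'fx': 553.1687103025359, 'fy': 553.1687103025359, 'cx': 319.9414389443155, 'cy': 239.90815811044357, 'k1': -0.12544270139514535, 'rvec': array([ 1.78806729,  2.01130738, -0.58646554]), 'tvec': array([  13.63407229, -414.00386632, 1458.11428136])}
{'fx': 465.01627937940697, 'fy': 465.01627937940697, 'cx': 317.65909487917645, 'cy': 234.71510897512258, 'k1': 0.025203016788143892, 'rvec': array([ 0.79533944, -2.57397938,  1.07043744]), 'tvec': array([516.77283077, 302.50840241, 827.3066124 ])}
```

View pics/scene0.png

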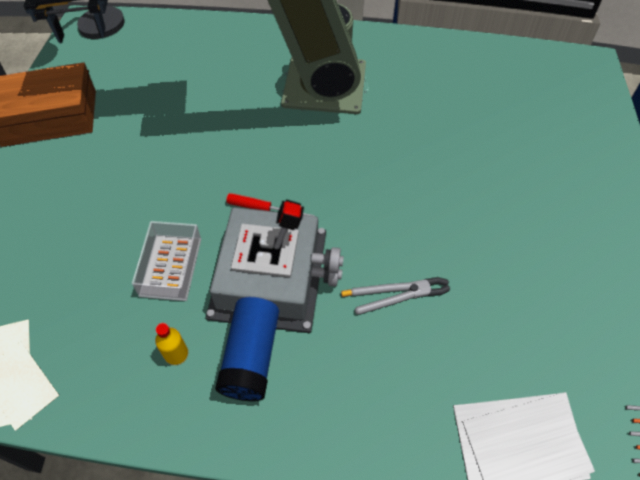

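View pics/side0.png

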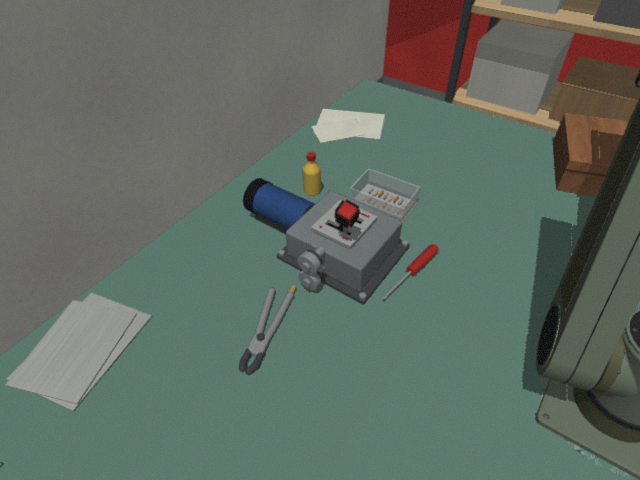

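The scene camera faces the robot. The gate plate is near (265,250) and the knob at (290,213), leaning left and rearward. In the side view the knob is at (347,212). The bin is at (168,260), the bottle at (172,345), and the screwdriver and pliers are both off the roller.

```bash
cat > h.py <<'E'
import cv2, numpy as np
from workcell import *
def ray(n,uv):
    c=camera_info(n); K=np.array([[c['fx'],0,c['cx']],[0,c['fy'],c['cy']],[0,0,1]])
    p=cv2.undistortPoints(np.array([[uv]],float),K,np.array([c['k1'],0,0,0,0.]))[0,0]
    R=cv2.Rodrigues(c['rvec'])[0]
    d=R.T@np.r_[p,1]; return -R.T@c['tvec'], d/np.linalg.norm(d)
def on_z(n,uv,z):
    o,d=ray(n,uv); return o+d*(z-o[2])/d[2]
def tri(*obs):
    A=0;b=0
    for n,uv in obs:
        o,d=ray(n,uv);P=np.eye(3)-np.outer(d,d);A=A+P;b=b+P@o
    x=np.linalg.solve(A,b)
    return x,[np.linalg.norm(np.cross(x-ray(n,uv)[0],ray(n,uv)[1])) for n,uv in obs]
def red(img):
    h=cv2.cvtColor(img,cv2.COLOR_BGR2HSV)
    return (((h[...,0]<8)|(h[...,0]>172))&(h[...,1]>150)&(h[...,2]>70)).astype(np.uint8)
def blobs(m,a=2):
    n,_,st,c=cv2.connectedComponentsWithStats(m)
    return [(int(st[i][4]),c[i].round(1).tolist()) for i in range(1,n) if st[i][4]>=a]
E
python3 - <<'E'
from h import *
A={n:cv2.imread(f"pics/{n}0.png") for n in("scene","side")}
a=A['scene'][185:305,200:360]; b=A['side'][185:305,270:430]
cv2.imwrite("pics/crop0.png",np.vstack([cv2.resize(x,(800,600),interpolation=cv2.INTER_CUBIC)[:, :] for x in(a,b)])[::2,::2] if 0 else cv2.resize(np.hstack([a,b]),(800,300),interpolation=cv2.INTER_CUBIC))
for n,(x,y,w,hh) in {"scene":(200,185,160,120),"side":(270,185,160,120)}.items():
    im=A[n]; m=np.zeros(im.shape[:2],np.uint8); m[y:y+hh,x:x+w]=red(im)[y:y+hh,x:x+w]; print(n,"red",blobs(m))
    h=cv2.cvtColor(im,cv2.COLOR_BGR2HSV); w_=np.zeros_like(m); w_[y:y+hh,x:x+w]=((h[...,1]<40)&(h[...,2]>165))[y:y+hh,x:x+w]
    cs=max(cv2.findContours(w_,0,1)[0],key=cv2.contourArea); hu=cv2.convexHull(cs)
    q=cv2.approxPolyDP(hu,4,True)[:,0]; print(q.tolist(),[on_z(n,p,100).round(1).tolist() for p in q])
E
```

```text
scene red [(434, [247.5, 201.9]), (239, [291.8, 208.8]), (2, [246.0, 231.5]), (12, [244.5, 237.4]), (7, [289.7, 237.4]), (10, [239.9, 256.9]), (2, [284.5, 266.0])]
[[242, 224], [297, 230], [289, 274], [232, 267]] [[538.0, -107.6, 100.0], [539.1, 2.2, 100.0], [638.7, 0.9, 100.0], [636.8, -107.6, 100.0]]
side red [(234, [346.8, 210.2]), (2, [364.5, 215.0]), (2, [346.5, 239.0]), (267, [419.7, 261.2])]Traceback (most recent call last):
  File "<stdin>", line 8, in <module>
ValueError: max() iterable argument is empty
```

View pics/crop0.png

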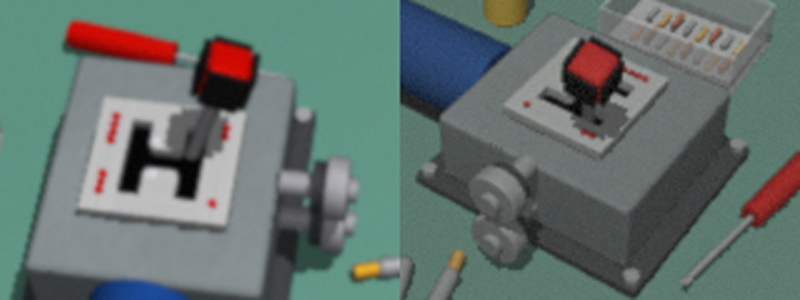

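```bash
python3 - <<'E'
from h import *
x,e=tri(("scene",(291.8,208.8)),("side",(347.5,209)));print(x.round(1),np.round(e,1))
d=x-np.array([588,-53,24]);print(d,np.linalg.norm(d),"fwd",np.arctan2(d[0],d[2]),"left",np.arctan2(d[1],d[2]))
for p in [(246,231.5),(244.5,237.4),(289.7,237.4),(239.9,256.9),(284.5,266)]: print(p,on_z("scene",p,100).round(1))
# screwdriver, bottle, bin heights irrelevant
E
```

```text
[554.6  -2.7 189.9] [0.3 0.3]
[-33.3939855   50.32958823 165.91130325] 176.56383056499607 fwd -0.19862230892697588 left 0.29452952498031026
(246, 231.5) [554.6 -96.4 100. ]
(244.5, 237.4) [568.5 -96.7 100. ]
(289.7, 237.4) [558.   -9.5 100. ]
(239.9, 256.9) [613.2 -97.1 100. ]
(284.5, 266) [622.7 -10.  100. ]
```

Call:
move_arm(motion=[[0, [0.55, 0.9, 0], [0, 0, -0.17]], [0, [0.55, 0.9, 0], [0, 0, -0.17]], [0, [0.55, 0.9, 0], [0, 0, -0.17]], [0, [0.55, 0.9, 0], [0, 0, -0.17]], [0, [0.55, 0.9, 0], [0, 0, -0.17]], [0, [0.55, 0.9, 0], [0, 0, -0.17]], [0, [0.55, 0.9, 0], [0, 0, -0.17]], [0, [0.55, 0.9, 0], [0, 0, -0.17]], [0, [0.55, 0.9, 0], [0, 0, -0.17]], [0, [0.55, 0.9, 0], [0, 0, -0.17]], [0, [0.55, 0.9, 0], [0, 0, -0.17]], [0, [0.55, 0.9, 0], [0, 0, -0.17]], [0, [0.55, 0.9, 0], [0, 0, -0.17]], [0, [0.55, 0.9, 0], [0, 0, -0.17]], [0, [0.55, 0.9, 0], [0, 0, -0.17]], [0, [0.55, 0.9, 0], [0, 0, -0.17]], [0, [0.55, 0.9, 0], [0, 0, -0.17]], [0, [0.55, 0.9, 0], [0, 0, -0.17]], [0, [0.55, 0.9, 0], [0, 0, -0.17]], [0, [0.55, 0.9, 0], [0, 0, -0.25]]], grip_force=10)

```text
time_s: 1.77
ee_pos: [407.8, -108.2, 213.7]
ee_rot: [-180.0, 0.0, -0.6]
force: [-0.4, -0.6, 0.0]
gripper_width: 0.3
gripper_force: 0.0
```

Call:
move_arm(motion=[[0, [0.6, 0.8, 0], [0, 0, 0]], [0, [0.6, 0.8, 0], [0, 0, 0]], [0, [0.6, 0.8, 0], [0, 0, 0]], [0, [0.6, 0.8, 0], [0, 0, 0]], [0, [0.6, 0.8, 0], [0, 0, 0]], [0, [0, 0, 0], [0, 0, 0]], [0, [0, 0, 0], [0, 0, 0]], [0, [0, 0, 0], [0, 0, 0]], [0, [0, 0, 0], [0, 0, 0]]])

```text
time_s: 2.52
ee_pos: [481.9, -10.2, 213.8]
ee_rot: [180.0, 0.0, -0.6]
force: [0.4, -0.0, 0.1]
gripper_width: 0.4
gripper_force: 0.0
```

Call:
move_arm(motion=[[0, [0, 0, -0.82], [0, 0, 0]], [0, [0, 0, -0.82], [0, 0, 0]], [0, [0, 0, -0.82], [0, 0, 0]], [0, [0.2, 0, 0], [0, 0, 0]], [0, [0.2, 0, 0], [0, 0, 0]], [0, [0.2, 0, 0], [0, 0, 0]], [0, [0.2, 0, 0], [0, 0, 0]], [0, [0.2, 0, 0], [0, 0, 0]], [0, [0.2, 0, 0], [0, 0, 0]], [0, [0.2, 0, 0], [0, 0, 0]], [0, [0.2, 0, 0], [0, 0, 0]], [0, [0.2, 0, 0], [0, 0, 0]]])

```text
time_s: 3.52
ee_pos: [527.5, -9.4, 152.6]
ee_rot: [-180.0, 0.1, -0.6]
force: [-3.6, 0.1, 2.8]
gripper_width: 0.8
gripper_force: 1.5
```

Call:
move_arm(motion=[[0, [0.1, 0, 0], [0, 0, 0]], [0, [0.1, 0, 0], [0, 0, 0]], [0, [0.1, 0, 0], [0, 0, 0]], [0, [0.1, 0, 0], [0, 0, 0]], [0, [0.1, 0, 0], [0, 0, 0]], [0, [0.1, 0, 0], [0, 0, 0]], [0, [0.1, 0, 0], [0, 0, 0]], [0, [0, 0, 0], [0, 0, 0]], [0, [0, 0, 0], [0, 0, 0]]])

```text
time_s: 4.27
ee_pos: [545.5, -9.5, 152.4]
ee_rot: [180.0, -0.0, -0.6]
force: [-1.9, -0.1, 1.0]
gripper_width: 0.6
gripper_force: 0.7
```

```bash
cat > look.py <<'E'
from h import *
import sys
t=sys.argv[1]; c=[]
for n,(x,y) in {"scene":(200,180),"side":(270,170)}.items():
    im=grab_frame(n); a=im[y:y+130,x:x+170]; c.append(a); print(n,[(k,[u+x,v+y]) for k,(u,v) in blobs(red(a),15)])
cv2.imwrite(f"pics/{t}.png",cv2.resize(np.hstack(c),(800,306),interpolation=cv2.INTER_CUBIC)); print(state()['force'].round(1))
E
python3 look.py p1
```

```text
scene [(410, [248.4, 202.3]), (271, [289.5, 221.7])]
side [(347, [422.7, 258.8])]
[-1.8 -0.3  0.5]
```

View pics/p1.png

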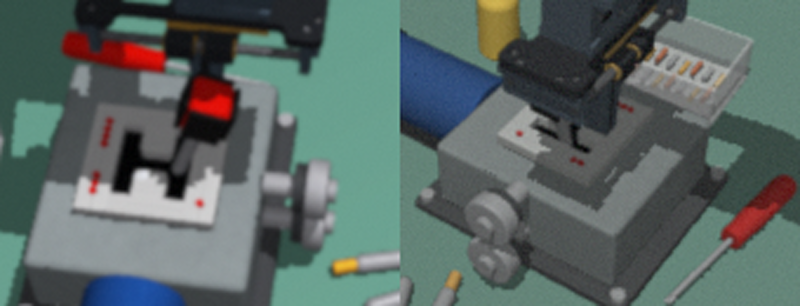

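The knob (scene red at 289.5,221.7) has moved forward with the fingers. The side view is occluded by the gripper.

```bash
python3 - <<'E'
from h import *
for z in (191,193.8): print(on_z("scene",(289.5,221.7),z))
print("was",on_z("scene",(291.8,208.8),189.9))
E
```

```text
[583.69172902  -2.81469749 191.        ]
[585.61161769  -2.43172023 193.8       ]
was [554.32364084  -2.94565017 189.9       ]
```

Call:
move_arm(motion=[[0, [0.06, 0, 0], [0, 0, 0]], [0, [0.06, 0, 0], [0, 0, 0]], [0, [0, 0, 0], [0, 0, 0]], [0, [0, 0, 0], [0, 0, 0]], [0, [-0.4, 0, 0], [0, 0, 0]], [0, [-0.6, 0, 0], [0, 0, 0]], [0, [-0.6, 0, 0], [0, 0, 0]], [0, [0, 0.8, 0], [0, 0, 0]], [0, [0, 0.8, 0], [0, 0, 0]], [0, [0, 0.8, 0], [0, 0, 0]], [0, [0, 0, 0], [0, 0, 0]], [0, [0.8, 0, 0], [0, 0, 0]], [0, [0.8, 0, 0], [0, 0, 0]], [0, [0.8, 0, 0], [0, 0, 0]], [0, [0.8, 0, 0], [0, 0, 0]], [0, [0, 0, 0], [0, 0, 0]], [0, [0, 0, 0], [0, 0, 0]]])

```text
time_s: 5.78
ee_pos: [588.2, 49.8, 151.9]
ee_rot: [180.0, 0.0, -0.6]
force: [-0.4, -0.5, 0.2]
gripper_width: 0.4
gripper_force: 0.0
```

```bash
python3 look.py p2; python3 - <<'E'
from h import *
im=grab_frame("scene");b=[c for a,c in blobs(red(im[180:310,200:370]),15)];print([on_z("scene",(c[0]+200,c[1]+180),193.8).round(1).tolist() for c in b])
E
```

```text
scene [(384, [244.6, 201.5]), (43, [288.3, 216.0]), (136, [289.2, 225.9])]
side [(54, [337.2, 207.7]), (347, [422.6, 258.9])]
[ 0.4 -0.  -0.5]
[[551.1, -89.9, 193.8], [572.7, -8.1, 193.8], [593.7, -1.8, 193.8]]
```

View pics/p2.png

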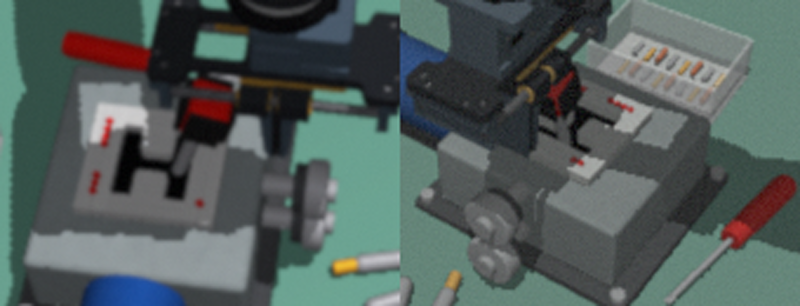

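The knob is near (289,223) in the scene view and the stem is level with the cross channel. The fingers are left of the knob, clear of it.

Call:
move_arm(motion=[[0, [0, -0.4, 0], [0, 0, 0]], [0, [0, -0.4, 0], [0, 0, 0]], [0, [0, -0.2, 0], [0, 0, 0]], [0, [0, -0.2, 0], [0, 0, 0]], [0, [0, -0.2, 0], [0, 0, 0]]])

```text
time_s: 6.35
ee_pos: [588.3, 15.3, 153.2]
ee_rot: [-179.9, -0.1, -0.6]
force: [-0.3, 2.4, 2.7]
gripper_width: 0.4
gripper_force: 1.7
```

Call:
move_arm(motion=[[0, [0, -0.15, 0], [0, 0, 0]], [0, [0, -0.15, 0], [0, 0, 0]], [0, [0, -0.15, 0], [0, 0, 0]]])

```text
time_s: 6.6
ee_pos: [588.2, 3.9, 152.5]
ee_rot: [180.0, -0.0, -0.6]
force: [-0.4, 2.9, 2.5]
gripper_width: 0.5
gripper_force: 1.4
```

Moving freely at about 3 N, so on across.

Call:
move_arm(motion=[[0, [0, -0.2, 0], [0, 0, 0]], [0, [0, -0.2, 0], [0, 0, 0]], [0, [0, -0.2, 0], [0, 0, 0]], [0, [0, -0.2, 0], [0, 0, 0]], [0, [0, -0.2, 0], [0, 0, 0]], [0, [0, -0.2, 0], [0, 0, 0]], [0, [0, -0.2, 0], [0, 0, 0]], [0, [0, -0.2, 0], [0, 0, 0]]])

```text
time_s: 7.27
ee_pos: [588.0, -36.3, 152.4]
ee_rot: [-180.0, 0.0, -0.6]
force: [0.9, 2.4, 1.5]
gripper_width: 0.2
gripper_force: 1.1
```

Call:
move_arm(motion=[[0, [0, -0.15, 0], [0, 0, 0]], [0, [0, -0.15, 0], [0, 0, 0]], [0, [0, -0.15, 0], [0, 0, 0]], [0, [0, -0.15, 0], [0, 0, 0]]])

```text
time_s: 7.6
ee_pos: [587.9, -51.0, 152.2]
ee_rot: [180.0, 0.0, -0.6]
force: [-0.3, 1.0, 0.5]
gripper_width: 0.5
gripper_force: 0.9
```

Call:
move_arm(motion=[[0, [0, -0.1, 0], [0, 0, 0]], [0, [0, -0.1, 0], [0, 0, 0]], [0, [0, -0.1, 0], [0, 0, 0]]])

```text
time_s: 7.85
ee_pos: [587.9, -58.4, 152.1]
ee_rot: [-180.0, 0.0, -0.6]
force: [0.2, 1.6, -1.1]
gripper_width: 0.4
gripper_force: 0.9
```

Call:
move_arm(motion=[[0, [0, -0.06, 0], [0, 0, 0]], [0, [0, -0.06, 0], [0, 0, 0]]])

```text
time_s: 8.02
ee_pos: [588.0, -61.4, 152.3]
ee_rot: [180.0, 0.0, -0.6]
force: [-0.2, 2.2, -1.1]
gripper_width: 0.2
gripper_force: 0.8
```

```bash
python3 look.py p3
```

```text
scene [(55, [232.0, 196.4]), (53, [230.5, 220.0])]
side [(33, [362.5, 182.9]), (350, [422.7, 258.8])]
[-1.9  2.3 -1. ]
```

View pics/p3.png

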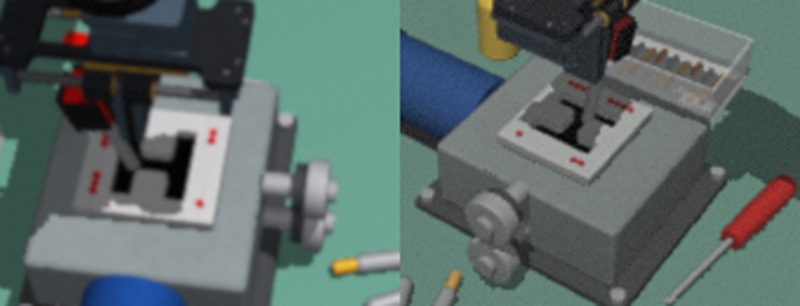

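The stem is now in the right leg, level with the channel. I'll nudge it to find the stop.

Call:
move_arm(motion=[[0, [0, -0.04, 0], [0, 0, 0]], [0, [0, -0.04, 0], [0, 0, 0]]])

```text
time_s: 8.28
ee_pos: [588.1, -63.2, 152.5]
ee_rot: [-180.0, 0.0, -0.6]
force: [-0.4, 1.4, -0.5]
gripper_width: 0.5
gripper_force: 0.8
```

Call:
move_arm(motion=[[0, [0, -0.04, 0], [0, 0, 0]], [0, [0, 0, 0], [0, 0, 0]]])

```text
time_s: 8.45
ee_pos: [588.2, -64.4, 152.5]
ee_rot: [180.0, -0.0, -0.6]
force: [-1.1, 1.2, -0.8]
gripper_width: 0.7
gripper_force: 0.7
```

Call:
move_arm(motion=[[0, [0, -0.04, 0], [0, 0, 0]], [0, [0, -0.04, 0], [0, 0, 0]]])

```text
time_s: 8.62
ee_pos: [588.2, -66.2, 152.5]
ee_rot: [-180.0, -0.0, -0.6]
force: [-0.4, 2.3, -1.4]
gripper_width: 0.7
gripper_force: 1.0
```

Call:
move_arm(motion=[[0, [0, -0.04, 0], [0, 0, 0]], [0, [0, 0, 0], [0, 0, 0]]])

```text
time_s: 8.78
ee_pos: [588.1, -67.0, 152.3]
ee_rot: [-180.0, 0.0, -0.6]
force: [-0.5, 2.8, -0.7]
gripper_width: 0.6
gripper_force: 1.5
```

Call:
move_arm(motion=[[0, [0, -0.04, 0], [0, 0, 0]], [0, [0, -0.04, 0], [0, 0, 0]]])

```text
time_s: 8.95
ee_pos: [588.0, -68.6, 152.2]
ee_rot: [-179.9, 0.0, -0.6]
force: [0.3, 5.4, -2.9]
gripper_width: 0.3
gripper_force: 2.5
```

Call:
move_arm(motion=[[0, [0, -0.04, 0], [0, 0, 0]], [0, [0, 0, 0], [0, 0, 0]]])

```text
time_s: 9.12
ee_pos: [588.0, -69.3, 152.0]
ee_rot: [-179.9, 0.0, -0.6]
force: [-0.3, 6.8, -2.6]
gripper_width: 0.3
gripper_force: 2.9
```

Call:
move_arm(motion=[[0, [0, 0.4, 0], [0, 0, 0]], [0, [0, 0.4, 0], [0, 0, 0]], [0, [0, 0, 0], [0, 0, 0]], [0, [-0.7, 0, -0.08], [0, 0, 0]], [0, [-0.7, 0, -0.08], [0, 0, 0]], [0, [-0.7, 0, -0.08], [0, 0, 0]], [0, [-0.7, 0, -0.08], [0, 0, 0]], [0, [0, 0, 0], [0, 0, 0]], [0, [0, -0.7, 0], [0, 0, 0]], [0, [0, -0.7, 0], [0, 0, 0]], [0, [0, -0.7, 0], [0, 0, 0]], [0, [0, 0, 0], [0, 0, 0]]])

```text
time_s: 10.12
ee_pos: [519.5, -105.5, 145.1]
ee_rot: [179.9, -0.1, -0.7]
force: [0.4, -0.1, -0.2]
gripper_width: 0.2
gripper_force: 0.0
```

Call:
move_arm(motion=[[0, [0.2, 0, 0], [0, 0, 0]], [0, [0.2, 0, 0], [0, 0, 0]], [0, [0.2, 0, 0], [0, 0, 0]], [0, [0.2, 0, 0], [0, 0, 0]], [0, [0.2, 0, 0], [0, 0, 0]], [0, [0.2, 0, 0], [0, 0, 0]], [0, [0.2, 0, 0], [0, 0, 0]], [0, [0.2, 0, 0], [0, 0, 0]]])

```text
time_s: 10.78
ee_pos: [557.9, -102.6, 144.4]
ee_rot: [180.0, 0.1, -0.6]
force: [-3.4, -0.2, 2.2]
gripper_width: 0.6
gripper_force: 1.4
```

Call:
move_arm(motion=[[0, [0.2, 0, 0], [0, 0, 0]], [0, [0.2, 0, 0], [0, 0, 0]], [0, [0.2, 0, 0], [0, 0, 0]], [0, [0.2, 0, 0], [0, 0, 0]]])

```text
time_s: 11.12
ee_pos: [578.6, -102.8, 144.4]
ee_rot: [180.0, 0.0, -0.6]
force: [-2.4, -0.2, 0.9]
gripper_width: 0.4
gripper_force: 1.1
```

Call:
move_arm(motion=[[0, [0.12, 0, 0], [0, 0, 0]], [0, [0.12, 0, 0], [0, 0, 0]], [0, [0.12, 0, 0], [0, 0, 0]], [0, [0.12, 0, 0], [0, 0, 0]], [0, [0.12, 0, 0], [0, 0, 0]], [0, [0.08, 0, 0], [0, 0, 0]]])

```text
time_s: 11.62
ee_pos: [595.2, -102.6, 144.0]
ee_rot: [-180.0, 0.0, -0.6]
force: [-1.1, 1.3, -2.0]
gripper_width: 0.7
gripper_force: 1.1
```

Call:
move_arm(motion=[[0, [0.06, 0, 0], [0, 0, 0]], [0, [0.06, 0, 0], [0, 0, 0]], [0, [0, 0, 0], [0, 0, 0]]])

```text
time_s: 11.87
ee_pos: [598.4, -102.7, 144.4]
ee_rot: [180.0, -0.0, -0.6]
force: [-2.6, 0.0, -2.1]
gripper_width: 0.4
gripper_force: 1.0
```

Call:
move_arm(motion=[[0, [0.04, 0, 0], [0, 0, 0]], [0, [0.04, 0, 0], [0, 0, 0]], [0, [0, 0, 0], [0, 0, 0]]])

```text
time_s: 12.12
ee_pos: [599.7, -102.7, 144.3]
ee_rot: [-180.0, 0.1, -0.6]
force: [-4.2, -0.2, -1.8]
gripper_width: 0.6
gripper_force: 1.7
```

Call:
move_arm(motion=[[0, [0.04, 0, 0], [0, 0, 0]], [0, [0.04, 0, 0], [0, 0, 0]], [0, [0, 0, 0], [0, 0, 0]]])

```text
time_s: 12.37
ee_pos: [601.2, -102.6, 144.0]
ee_rot: [-180.0, 0.1, -0.6]
force: [-5.2, 0.6, -2.9]
gripper_width: 0.4
gripper_force: 2.6
```

Call:
move_arm(motion=[[0, [0.04, 0, 0], [0, 0, 0]], [0, [0.04, 0, 0], [0, 0, 0]], [0, [0, 0, 0], [0, 0, 0]]])

```text
time_s: 12.62
ee_pos: [602.5, -102.6, 143.8]
ee_rot: [-180.0, 0.3, -0.6]
force: [-6.3, 0.3, -2.5]
gripper_width: 0.4
gripper_force: 3.3
```

Call:
move_arm(motion=[[0, [0.06, 0, 0], [0, 0, 0]], [0, [0.06, 0, 0], [0, 0, 0]], [0, [0, 0, 0], [0, 0, 0]]])

```text
time_s: 12.87
ee_pos: [604.4, -102.5, 143.4]
ee_rot: [-180.0, 0.4, -0.6]
force: [-7.4, 1.3, -1.3]
gripper_width: 0.4
gripper_force: 4.4
```

Call:
move_arm(motion=[[0, [0.06, 0, 0], [0, 0, 0]], [0, [0.06, 0, 0], [0, 0, 0]], [0, [0, 0, 0], [0, 0, 0]]])

```text
time_s: 13.12
ee_pos: [606.2, -102.4, 143.0]
ee_rot: [-179.9, 0.6, -0.6]
force: [-10.9, 0.4, -1.3]
gripper_width: 0.5
gripper_force: 5.5
```

The force climbs steadily against the stop, so I'll back off and look.

Call:
move_arm(motion=[[0, [-0.4, 0, 0], [0, 0, 0]], [0, [-0.6, 0, 0], [0, 0, 0]], [0, [-0.8, 0, 0], [0, 0, 0]], [0, [-0.8, 0, 0], [0, 0, 0]], [0, [-0.8, 0, 0], [0, 0, 0]], [0, [-0.8, 0, 0.8], [0, 0, 0]], [0, [-0.8, 0, 0.8], [0, 0, 0]], [0, [-0.8, 0, 0.8], [0, 0, 0]], [0, [-0.8, -0.5, 0.8], [0, 0, 0]], [0, [-0.8, -0.5, 0], [0, 0, 0]], [0, [-0.8, -0.5, 0], [0, 0, 0]], [0, [0, 0, 0], [0, 0, 0]], [0, [0, 0, 0], [0, 0, 0]], [0, [0, 0, 0], [0, 0, 0]]])

```text
time_s: 14.28
ee_pos: [406.8, -140.6, 225.4]
ee_rot: [179.9, -0.2, -0.6]
force: [0.7, -1.0, 0.1]
gripper_width: 0.2
gripper_force: 0.0
```

```bash
python3 look.py p4; python3 - <<'E'
from h import *
im=grab_frame("scene");im2=grab_frame("side")
b=[(a,[c[0]+200,c[1]+180]) for a,c in blobs(red(im[180:310,200:370]),80)]; s=[(a,[c[0]+270,c[1]+170]) for a,c in blobs(red(im2[170:300,270:440]),80)]
for _,u in b:
  for _,v in s:
    x,e=tri(("scene",u),("side",v)); d=x-np.array([588,-53,24]); print(u,v,x.round(1),np.round(e,1),np.linalg.norm(d).round(1),np.arctan2(d[0],d[2]).round(3),np.arctan2(d[1],d[2]).round(3))
E
```

```text
scene [(434, [247.5, 202.0]), (15, [244.1, 238.2]), (326, [227.6, 248.0])]
side [(69, [337.1, 174.7]), (346, [422.8, 258.7])]
[0.6 0.3 0.2]
[247.5, 201.9] [422.6, 258.9] [ 421.7 -126.1   13.6] [1.8 1.8] 181.9 -1.633 -1.712
[227.6, 248.0] [422.6, 258.9] [ 461.1 -193.8  -92.7] [23.7 23.7] 222.6 -2.314 -2.263
```

View pics/p4.png

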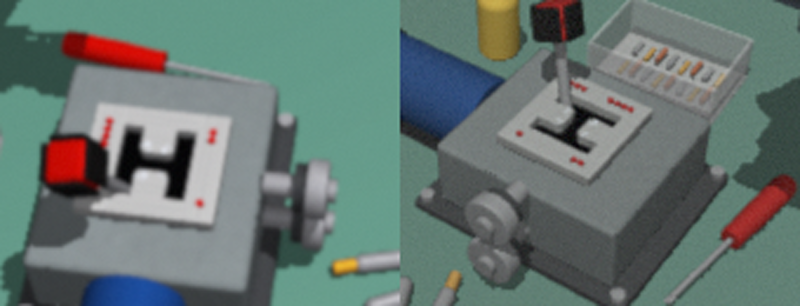

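The stem sits at the forward end of the right leg, with the knob at (228,248) in the scene view. I'll check how far home it is numerically.

```bash
python3 - <<'E'
from h import *
for z in(180,184,188):
  x=on_z("scene",(227.6,248),z); d=x-np.array([588,-53,24]); print(x.round(1),np.linalg.norm(d).round(1),np.arctan2(d[0],d[2]).round(3),np.arctan2(d[1],d[2]).round(3), np.arcsin(d[0]/178).round(3))
E
```

```text
[ 644.6 -103.8  180. ] 173.5 0.348 -0.315 0.323
[ 647.  -102.7  184. ] 177.6 0.353 -0.301 0.338
[ 649.4 -101.7  188. ] 181.8 0.358 -0.289 0.352
```

The measured lean is about 0.34 forward and 0.30 right, against stops at 0.33 and 0.305, so the lever is fully home. The arm is clear.

```bash
python3 -c "
from workcell import *
print(job_done())"
```

```text
the job is handed in; nothing more can be done
None
```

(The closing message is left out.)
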